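# Find the panel that rocks and push it open

## Robot

A 7-joint arm with a two-finger parallel gripper is mounted at the origin on the work surface. World frame = base frame: x ahead of the robot, y to its left, z up, the work surface at z = 0. Lengths are in m, angles in rad, forces in N, time in s.
With the tool pointing down it reaches from about 0.35 to 0.9 m from the base axis. Payload 8.1 kg.
Tool frame: the origin (TCP) lies at the centre of the arm's flange, where the gripper is bolted on; the fingertips stand 178 mm ahead of it and the grasp point (between the pads) lies 159 mm ahead of it; x points along the fingers, z is the direction in which the jaws open and shut, and the axes are right-handed (so a half turn about x gives the same grasp; the last joint's range is limited). The gripper opens to 92 mm and grips with 3 to 60 N. Pads are 19 mm wide; open, the fingers measure 130 mm over their backs; the gripper's body (75 mm by 190 mm) begins 47 mm behind the grasp point.
Start: joints at [-1.32, 0.434, 0.025, 1.573, -0.012, 1.134, -0.075], TCP at [0.217, 0.586, 0.405] pointing down, gripper open.
Joint ranges: [-2.62, 2.62], [-0.44, 2.09], [-1.27, 1.32], [0.08, 2.57], [-1.32, 4.46], [0.12, 2], [-2.74, 2.74]. Speed limits (rad/s): [2.22, 2.22, 3.01, 3.01, 3.14, 3.14, 3.14].

## Interface

Orientations are given as a rotation vector (axis times angle).
In Python, from cell import arm, get_image, search_frame, pinpoint gives the robot as it stands.
- The arm moves only by the tool arm_command, never from a script. Its argument "motion" is a list of rows, each a list of 7 numbers: the finger opening in mm, from 0 to 91.8, then the shift along the tool's x, y, z in mm, then the turn, a rotation vector about the tool's x, y, z in degrees. In form: [[fingers, x, y, z, ax, ay, az], ...]. A call has 1 to 5 rows; each row shifts and turns the commanded pose from where the row before left it, along the tool's axes as they then stand; what a row does not reach is not made up. A row lasts 1/8 s, in which the tool goes at most 62.5 mm and 10.7 degrees, less where a joint would pass 70% of its speed; a pose out of reach is approached as far as the arm can. A call with a gripper value outside its range is refused whole. The fingers move at their own pace and stop on an object; "newtons" is the grip in N (left out, the last holds). Time passes only in rows, so rows that do not move let the fingers close. It gives the time, the measured TCP pose, the force and the opening at its end, in the units of the state.
- arm.observe(): the state, without advancing time (a new reading comes with each control period).
- get_image(name): name is "scene" or "top"; returns a dict with "frame" (420x560x3 uint8, red, green, blue), "range_z" (420x560 float32, m along the optical axis (not along the pixel's ray), 0 where there is no reading), "K" (3x3 intrinsics, pixels), "distortion" ([k1, k2, p1, p2, k3] as OpenCV has them; the pictures are not rectified), "origin" and "rotation" of the camera in the world. Camera axes: x right, y down, z forward; pixel columns grow to the right and rows downward; lengths in m; the calibration is good to about 2 mm. A picture is of the moment at which its call begins.
- arm.sign_off(): hands the job in, once; it reports no verdict.
Trained networks look in the newest picture that a camera, given by its name, has taken for a name from the list of things; names that differ only in an ending like _2 or _b are one class to them, and where a whole thing is asked for, a point or a joint stands for the part that bears it (a point fixed in the world has none). Each returns a list of dicts, best first, with "p" (0 to 1); they miss things now and then, are a little off and sometimes report something else, mostly with a low value. They report only what shows in the picture. A call takes as long as a camera call.
- search_frame(camera, target): "point" ([x, y, z] in m, in world coordinates, good to about 4 mm: the middle of the surface that is visible of it).
- pinpoint(camera, target): "point" ([x, y, z] in m, in world coordinates, good to about 4 mm: a listed point, or the origin of a listed thing).
The state is a dict: "clock": time; "joints": joint angles; "dq": joint speeds; "joint_efforts": joint torques, N m; "position": TCP position; "ee_rot": TCP orientation; "force": force on the tool from outside, world axes, zero at the start; "ft_torque": the same for the moment, N m; "width": opening from 0.0 (shut) to 1.0 (fully open).
Only numpy, scipy, OpenCV 4.12 (cv2) and the standard library are available. Lean on these libraries where they do the work, as an engineer would, in place of code of your own. Each camera call takes 0.05 s, during which the arm holds its last target. There are 200 camera calls.

## Task

One of the four lilac access panels in the top of the service box has no packing under it and rocks. With the fingertips, gently press the yellow ends, without crushing the foam faces, to find the one that gives, then push its yellow end down until the panel is fully open, and leave it open with the fingers clear. Grip and lift nothing, and leave the other things on the table and on the box where they stand.

Things in the scene. Friction and masses are not known exactly. Their poses are not given: they have to be found in the camera images.
- panel_box: low dark grey box fixed to the table, 160 (x) by 460 (y) by 75 mm high; origin at the centre of its underside. Four like lilac panels, 120 (x) by 80 (y) by 18 mm, lie flush in its top, 75 mm above the table, centred at box x = 0, y = +175, +75, -75, -175 mm (a to d), over bays 70 mm deep. Three, different ones each time, are packed below and do not tilt; the fourth rocks. Their foam faces yield 1 mm per 5 N
- panel_a_end (a point): centre of the yellow band (24 mm by 80 mm) on the top of panel_a, the place to press, 42 mm from the panel's cross pin, on its near side (box -x); it moves with the panel; its x axis points from the pin to the yellow end, z out of the panel's top
- panel_a (a joint): tilt of panel_a about the cross pin under its middle, rad: 0 level, growing as the yellow end goes down, rubber stop (fully open) at 0.7, -0.7 the other way. A free panel turns under 1 to 3 N at the yellow band and stays where left; at the stop its top is 22 mm below the deck at 30 mm from the pin, 33 mm at 42 mm
- panel_a_face (a joint): how far the springy foam face of panel_a is squashed into the panel, m: 0 at rest, 1 mm for each 5 N
- panel_b_end (a point): centre of the yellow band (24 mm by 80 mm) on the top of panel_b, the place to press, 42 mm from the panel's cross pin, on its far side (box +x); it moves with the panel; its x axis points from the pin to the yellow end, z out of the panel's top
- panel_b (a joint): tilt of panel_b about the cross pin under its middle, rad: 0 level, growing as the yellow end goes down, rubber stop (fully open) at 0.7, -0.7 the other way. A free panel turns under 1 to 3 N at the yellow band and stays where left; at the stop its top is 22 mm below the deck at 30 mm from the pin, 33 mm at 42 mm
- panel_b_face (a joint): how far the springy foam face of panel_b is squashed into the panel, m: 0 at rest, 1 mm for each 5 N
- panel_c_end (a point): centre of the yellow band (24 mm by 80 mm) on the top of panel_c, the place to press, 42 mm from the panel's cross pin, on its near side (box -x); it moves with the panel; its x axis points from the pin to the yellow end, z out of the panel's top
- panel_c (a joint): tilt of panel_c about the cross pin under its middle, rad: 0 level, growing as the yellow end goes down, rubber stop (fully open) at 0.7, -0.7 the other way. A free panel turns under 1 to 3 N at the yellow band and stays where left; at the stop its top is 22 mm below the deck at 30 mm from the pin, 33 mm at 42 mm
- panel_c_face (a joint): how far the springy foam face of panel_c is squashed into the panel, m: 0 at rest, 1 mm for each 5 N
- panel_d_end (a point): centre of the yellow band (24 mm by 80 mm) on the top of panel_d, the place to press, 42 mm from the panel's cross pin, on its far side (box +x); it moves with the panel; its x axis points from the pin to the yellow end, z out of the panel's top
- panel_d (a joint): tilt of panel_d about the cross pin under its middle, rad: 0 level, growing as the yellow end goes down, rubber stop (fully open) at 0.7, -0.7 the other way. A free panel turns under 1 to 3 N at the yellow band and stays where left; at the stop its top is 22 mm below the deck at 30 mm from the pin, 33 mm at 42 mm
- panel_d_face (a joint): how far the springy foam face of panel_d is squashed into the panel, m: 0 at rest, 1 mm for each 5 N
- black_tape: small black roll of tape, 48 mm across, 19 mm high, lying on the box's deck between panels b and c; origin at the centre of its underside; to be left alone
- paint_pot: small cream pot, 34 mm across, 28 mm high, on the box's deck between panels b and c; origin at the centre of its underside; to be left alone
- masking_tape: cream roll of masking tape, 110 mm across, 25 mm high, on the table to the left; origin at the centre of its underside; to be left alone
- screwdriver: red-handled screwdriver lying on the table to the left, about 200 mm long; to be left alone
- glue_bottle: white squeeze bottle with a red band, 60 mm across, 150 mm high, beyond the box; origin at the centre of its underside; to be left alone
- flask: pink drinking flask, 70 mm across, 210 mm high, to the right; origin at the centre of its underside; to be left alone
- wax_pot: cream round pot, 170 mm across, 130 mm high, to the right; origin at the centre of its underside; to be left alone
- lacquer_can: metal can with a paper label, 60 mm across, 140 mm high, beyond the box; origin at the centre of its underside; to be left alone

How it is judged:
At the end, for the whole second after the job is handed in: The free panel is tilted open, yellow end down, by more than 0.55 rad (its stop is at 0.7) and at rest, the other three are level within 0.08 rad, and every other thing is within 20 mm of where it began (((value of joint panel_a above 0.55 rad and value of joint panel_b between -0.08 and 0.08 rad and value of joint panel_c between -0.08 and 0.08 rad and value of joint panel_d between -0.08 and 0.08 rad) or (value of joint panel_b above 0.55 rad and value of joint panel_a between -0.08 and 0.08 rad and value of joint panel_c between -0.08 and 0.08 rad and value of joint panel_d between -0.08 and 0.08 rad) or (value of joint panel_c above 0.55 rad and value of joint panel_a between -0.08 and 0.08 rad and value of joint panel_b between -0.08 and 0.08 rad and value of joint panel_d between -0.08 and 0.08 rad) or (value of joint panel_d above 0.55 rad and value of joint panel_a between -0.08 and 0.08 rad and value of joint panel_b between -0.08 and 0.08 rad and value of joint panel_c between -0.08 and 0.08 rad)) and velocity of joint panel_a between -0.05 and 0.05 rad/s and velocity of joint panel_b between -0.05 and 0.05 rad/s and velocity of joint panel_c between -0.05 and 0.05 rad/s and velocity of joint panel_d between -0.05 and 0.05 rad/s and distance of each of black_tape, paint_pot, masking_tape, screwdriver, glue_bottle, flask, wax_pot, lacquer_can from where it was at the start of the episode below 0.02 m); the robot touches nothing.
It fails at once if the foam face of a panel is squashed by more than 8 mm (pressed with over 40 N) (value of joint any of panel_a_face, panel_b_face, panel_c_face, panel_d_face above 0.008 m).
It fails at once if one of the other things is moved, lifted or carried by more than 20 mm (distance of any of black_tape, paint_pot, masking_tape, screwdriver, glue_bottle, flask, wax_pot, lacquer_can from where it was at the start of the episode above 0.02 m).
It also fails if it takes over 48 s, if anything falls off the work surface, if the arm or the gripper's body presses on something with over 40 N, if the wrist force passes 120 N, or if a joint passes its speed limit or range.

## Working session

There is one attempt and no reset: what is moved stays moved. The work goes in short steps, Python scripts to look and compute and a tool call to move; the robot and the scene stay as the last step left them, time stands still between calls to the robot, and variables do not carry over. Pictures are saved under pics/ and viewed, about 8 in all and at most 12, crops included, and the job is handed in when it is done.

Besides the shell and the picture viewer there is one more tool, called as name([rows], argument=value, ...), one row to a line, values as JSON. arm_command: Moves the arm, as the interface text tells. Its arguments: {"type":"object","properties":{"motion":{"type":"array"},"newtons":{"type":"number"}},"required":["motion"]}

```bash
mkdir -p pics; cat > h.py <<'E'
import numpy as np, cv2
from cell import arm, get_image, search_frame, pinpoint
from scipy.spatial.transform import Rotation as R
def save(im,n): cv2.imwrite(f'pics/{n}.png',im['frame'][:,:,::-1])
def world(im):
    h,w=im['range_z'].shape
    u,v=np.meshgrid(np.arange(w),np.arange(h))
    p=cv2.undistortPoints(np.stack([u,v],-1).reshape(-1,1,2).astype(float),im['K'],np.array(im['distortion'])).reshape(h,w,2)
    z=im['range_z'][...,None]
    return np.concatenate([p*z,z],-1)@np.array(im['rotation']).T+im['origin']
E
python3 - <<'E'
from h import *
np.set_printoptions(precision=4,suppress=True)
s=arm.observe()
print({k:np.round(v,4) for k,v in s.items()}); print(R.from_rotvec(s['ee_rot']).as_matrix())
for c in('scene','top'):
    im=get_image(c); save(im,c+'0'); print(c,im['origin'])
for n in ['panel_box','panel_a_end','black_tape','paint_pot','glue_bottle','lacquer_can','flask']:
    print(n,[(np.round(d['point'],4),round(d['p'],2)) for d in pinpoint('top',n)][:5])
E
```

```text
{'clock': np.float64(0.0), 'joints': array([-1.3196,  0.4352,  0.025 ,  1.5741, -0.0116,  1.134 , -0.0751]), 'dq': array([ 0.0014, -0.0006,  0.0001, -0.    , -0.0017,  0.0017, -0.0001]), 'joint_efforts': array([ -0.0019, -66.7835,   0.9848, -31.446 ,  -0.0604,   0.0428,
         0.0002]), 'position': array([0.2165, 0.586 , 0.4039]), 'ee_rot': array([-0.9457,  1.3574,  0.944 ]), 'force': array([-0.183 , -0.5467,  1.0193]), 'ft_torque': array([-0.0056,  0.0105,  0.074 ]), 'width': np.float64(0.9989)}
[[-0.0004 -0.938   0.3465]
 [-0.0016  0.3465  0.938 ]
 [-1.     -0.0001 -0.0016]]
scene [ 1.2533 -0.1898  0.9222]
top [ 0.4751 -0.0299  1.2118]
panel_box [(array([ 0.5423, -0.0308,  0.0026]), 0.73)]
panel_a_end [(array([0.4759, 0.1373, 0.0763]), 0.75), (array([ 0.5059, -0.026 ,  0.0747]), 0.31)]
black_tape [(array([ 0.5033, -0.0263,  0.0717]), 0.63)]
paint_pot [(array([ 0.5945, -0.025 ,  0.0746]), 0.63)]
glue_bottle [(array([ 0.7757, -0.1551, -0.0065]), 0.65), (array([ 0.5059, -0.0271,  0.0762]), 0.64), (array([ 0.4297, -0.5402,  0.0002]), 0.36)]
lacquer_can [(array([ 0.7707,  0.1673, -0.0036]), 0.86)]
flask [(array([ 0.6361, -0.4971, -0.0022]), 0.65)]
```

View pics/top0.png

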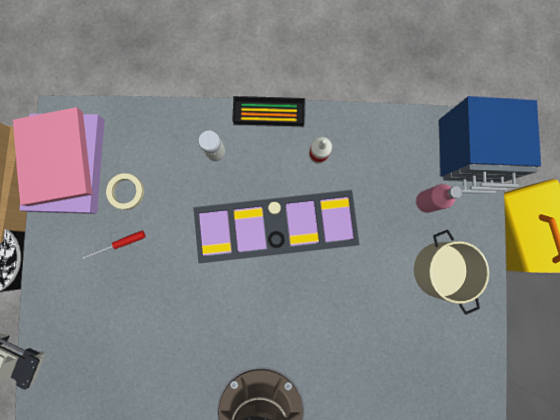

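View pics/scene0.png

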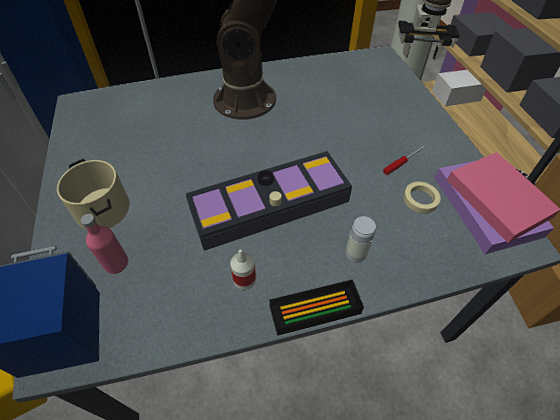

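The top view shows the box at columns 194–358 and rows 190–263. The yellow bands are at (216,249) for a, (248,213) for b, (304,239) for c and (335,203) for d. The tape is at (276,239) and the pot at (274,208).

```bash
python3 - <<'E'
from h import *
np.set_printoptions(precision=4,suppress=True)
im=get_image('top'); W=world(im); hsv=cv2.cvtColor(im['frame'],cv2.COLOR_RGB2HSV)
m=cv2.inRange(hsv,(20,150,120),(32,255,255)); m[:190]=0;m[265:]=0;m[:,:190]=0;m[:,360:]=0
n,l,st,c=cv2.connectedComponentsWithStats(m)
E=[]
for i in range(1,n):
    if st[i,4]>60: E.append(np.median(W[l==i],0)); print(c[i],st[i,4],E[-1])
E=np.array(sorted(E,key=lambda p:-p[1]))
# fit box pose
B=np.array([[-.042,.175],[.042,.075],[-.042,-.075],[.042,-.175]])
q=E[:,:2]; bc=B-B.mean(0); qc=q-q.mean(0)
yaw=np.arctan2((bc[:,0]*qc[:,1]-bc[:,1]*qc[:,0]).sum(),(bc*qc).sum())
Rm=np.array([[np.cos(yaw),-np.sin(yaw)],[np.sin(yaw),np.cos(yaw)]]); t=q.mean(0)-Rm@B.mean(0)
print('yaw',yaw,np.degrees(yaw),'t',t); print((B@Rm.T+t)); print('res',B@Rm.T+t-q)
for r in(.046,.05):
  print(r,(np.c_[np.sign(B[:,0])*r,B[:,1]]@Rm.T+t))
E
```

```text
Traceback (most recent call last):
  File "h.py", line 10, in world
    return np.concatenate([p*z,z],-1)@np.array(im['rotation']).T+im['origin']
           ~~~~~~~~~~~~~~~~~~~~~~~~~~~~~~~~~~~~~~~~~~~~~~~~~~~~~^~~~~~~~~~~~~
ValueError: operands could not be broadcast together with shapes (420,560) (3,)
```

```bash
sed -i "s/np.array(im\['rotation'\]).T/R.from_rotvec(im['rotation']).as_matrix().T/" h.py; python3 - <<'E'
from h import *
np.set_printoptions(precision=4,suppress=True)
im=get_image('top'); W=world(im); hsv=cv2.cvtColor(im['frame'],cv2.COLOR_RGB2HSV)
m=cv2.inRange(hsv,(20,150,120),(32,255,255)); m[:190]=0;m[265:]=0;m[:,:190]=0;m[:,360:]=0
n,l,st,c=cv2.connectedComponentsWithStats(m)
E=[]
for i in range(1,n):
    if st[i,4]>60: E.append(np.median(W[l==i],0)); print(c[i],st[i,4],E[-1])
E=np.array(sorted(E,key=lambda p:-p[1]))
B=np.array([[-.042,.175],[.042,.075],[-.042,-.075],[.042,-.175]])
q=E[:,:2]; bc=B-B.mean(0); qc=q-q.mean(0)
yaw=np.arctan2((bc[:,0]*qc[:,1]-bc[:,1]*qc[:,0]).sum(),(bc*qc).sum())
Rm=np.array([[np.cos(yaw),-np.sin(yaw)],[np.sin(yaw),np.cos(yaw)]]); t=q.mean(0)-Rm@B.mean(0)
print('yaw',yaw,np.degrees(yaw),'t',t); print((B@Rm.T+t)); print('res',B@Rm.T+t-q)
E
```

```text
[334.6359 203.6602] 206 [ 0.6089 -0.1996  0.0757]
[247.5749 213.3575] 207 [0.5751 0.049  0.076 ]
[303.7217 238.1368] 212 [ 0.5085 -0.1125  0.076 ]
[215.8326 247.986 ] 215 [0.4742 0.1358 0.0762]
yaw 0.14138469476157148 8.100746297583445 t [ 0.5417 -0.0318]
[[ 0.4754  0.1355]
 [ 0.5727  0.0483]
 [ 0.5106 -0.112 ]
 [ 0.6079 -0.1992]]
res [[ 0.0013 -0.0003]
 [-0.0024 -0.0007]
 [ 0.0022  0.0005]
 [-0.001   0.0005]]
```

arm_command([
  [0,10,-40,-33,0,0,0],
  [0,10,-40,-33,0,0,0],
  [0,10,-40,-33,0,0,0],
  [0,10,-40,-33,0,0,0],
  [0,10,-40,-33,0,0,0],
], newtons=20)

```text
clock: 1.18
position: [0.3477, 0.3607, 0.3547]
ee_rot: [-0.944, 1.355, 0.945]
force: [0.0, 0.4, -0.4]
width: 0.507
```

arm_command([
  [0,10,-40,-33,0,0,0],
  [0,10,-40,-33,0,0,0],
  [0,0,-40,-33,0,0,0],
  [0,0,-40,-33,0,0,0],
  [0,0,-40,-33,0,0,0],
])

```text
clock: 1.8
position: [0.4782, 0.1367, 0.335]
ee_rot: [-0.945, 1.355, 0.945]
force: [1.1, 1.1, 0.3]
width: 0.015
```

arm_command([
  [0,0,0,0,-9.5,0,0],
  [0,0,0,0,-9.5,0,0],
  [0,0,0,0,-9.4,0,0],
  [0,0,0,0,0,0,0],
])

```text
clock: 2.3
position: [0.4775, 0.138, 0.3349]
ee_rot: [-1.312, 1.139, 1.312]
force: [-1.0, 0.7, -0.3]
width: 0.005
```

arm_command([
  [0,40,2,-2,0,0,0],
  [0,32,0,0,0,0,0],
  [0,0,0,0,0,0,0],
  [0,0,0,0,0,0,0],
])

```text
clock: 2.8
position: [0.4762, 0.1361, 0.2637]
ee_rot: [-1.312, 1.139, 1.311]
force: [-0.7, 0.3, -0.0]
width: 0.007
```

arm_command([
  [0,2,0,0,0,0,0],
  [0,2,0,0,0,0,0],
  [0,2,0,0,0,0,0],
  [0,0,0,0,0,0,0],
  [0,0,0,0,0,0,0],
])

```text
clock: 3.42
position: [0.4757, 0.1359, 0.2568]
ee_rot: [-1.313, 1.139, 1.313]
force: [1.2, -0.0, -0.1]
width: -0.0
```

arm_command([
  [0,2,0,0,0,0,0],
  [0,2,0,0,0,0,0],
  [0,0,0,0,0,0,0],
  [0,0,0,0,0,0,0],
])

```text
clock: 3.92
position: [0.4757, 0.1359, 0.2528]
ee_rot: [-1.313, 1.139, 1.313]
force: [-1.2, -0.9, 1.5]
width: 0.002
```

arm_command([
  [0,2,0,0,0,0,0],
  [0,0,0,0,0,0,0],
  [0,0,0,0,0,0,0],
])

```text
clock: 4.3
position: [0.4757, 0.1359, 0.2511]
ee_rot: [-1.313, 1.139, 1.313]
force: [-2.6, -1.2, 8.9]
width: 0.005
```

Panel a resists with 8.9 N at about 2 mm, so it is packed. Contact is at TCP z ≈ 0.253. Next is b.

arm_command([
  [0,-30,0,0,0,0,0],
  [0,-10,-42,-40,0,0,0],
  [0,0,-42,-40,0,0,0],
  [0,16,0,-20,0,0,0],
  [0,17,0,0,0,0,0],
])

```text
clock: 4.92
position: [0.5733, 0.0468, 0.2569]
ee_rot: [-1.311, 1.141, 1.31]
force: [-1.0, 0.7, 0.2]
width: 0.005
```

arm_command([
  [0,0,0,0,0,0,0],
  [0,5,0,0,0,0,0],
  [0,0,0,0,0,0,0],
  [0,0,0,0,0,0,0],
])

```text
clock: 5.42
position: [0.573, 0.0492, 0.2532]
ee_rot: [-1.314, 1.138, 1.313]
force: [-0.4, -0.0, -0.5]
width: 0.004
```

arm_command([
  [0,2,0,0,0,0,0],
  [0,0,0,0,0,0,0],
  [0,0,0,0,0,0,0],
])

```text
clock: 5.8
position: [0.5731, 0.0491, 0.2514]
ee_rot: [-1.313, 1.138, 1.313]
force: [-2.7, 1.4, 7.9]
width: 0.007
```

Panel b gives 7.9 N at about 1.6 mm, so it is packed too. Next is c, passing high over the tape and pot.

arm_command([
  [0,-40,0,0,0,0,0],
  [0,-15,20,-35,0,0,0],
  [0,0,32,-50,0,0,0],
  [0,0,32,-50,0,0,0],
  [0,20,0,-15,0,0,0],
])

```text
clock: 6.42
position: [0.5093, -0.1159, 0.2868]
ee_rot: [-1.311, 1.142, 1.306]
force: [0.8, 0.7, -1.0]
width: 0.0
```

arm_command([
  [0,28,0,0,0,0,0],
  [0,5,0,0,0,0,0],
  [0,0,0,0,0,0,0],
  [0,0,0,0,0,0,0],
])

```text
clock: 6.92
position: [0.5116, -0.1112, 0.2535]
ee_rot: [-1.314, 1.137, 1.312]
force: [0.9, 0.8, 0.1]
width: 0.008
```

arm_command([
  [0,2,0,0,0,0,0],
  [0,0,0,0,0,0,0],
  [0,0,0,0,0,0,0],
])

```text
clock: 7.3
position: [0.5116, -0.1113, 0.2516]
ee_rot: [-1.314, 1.137, 1.312]
force: [-0.9, 0.8, 7.4]
width: 0.005
```

Panel c reads 7.4 N, so it is packed. Next is d.

arm_command([
  [0,-30,0,0,0,0,0],
  [0,-10,-42,-40,0,0,0],
  [0,0,-42,-40,0,0,0],
  [0,16,0,-20,0,0,0],
  [0,17,0,0,0,0,0],
])

```text
clock: 7.92
position: [0.6076, -0.2003, 0.2565]
ee_rot: [-1.311, 1.141, 1.311]
force: [-0.9, 0.2, 0.6]
width: 0.004
```

arm_command([
  [0,0,0,0,0,0,0],
  [0,5,0,0,0,0,0],
  [0,0,0,0,0,0,0],
  [0,0,0,0,0,0,0],
])

```text
clock: 8.43
position: [0.6084, -0.1984, 0.2532]
ee_rot: [-1.314, 1.138, 1.313]
force: [-0.2, 0.4, -0.5]
width: 0.004
```

arm_command([
  [0,2,0,0,0,0,0],
  [0,0,0,0,0,0,0],
  [0,0,0,0,0,0,0],
])

```text
clock: 8.8
position: [0.6085, -0.1988, 0.2509]
ee_rot: [-1.313, 1.138, 1.312]
force: [1.0, 0.2, 1.0]
width: 0.003
```

Panel d gives at 1 N, so it is the free one. I'll push it down while drifting slightly inward.

arm_command([
  [0,3,1,0,0,0,0],
  [0,3,1,0,0,0,0],
  [0,3,1,0,0,0,0],
  [0,3,1,0,0,0,0],
  [0,0,0,0,0,0,0],
])

```text
clock: 9.43
position: [0.6041, -0.1994, 0.2383]
ee_rot: [-1.312, 1.139, 1.314]
force: [2.0, 0.1, 0.9]
width: 0.006
```

arm_command([
  [0,2,0,0,0,0,0],
  [0,2,0,0,0,0,0],
  [0,0,0,0,0,0,0],
  [0,0,0,0,0,0,0],
])

```text
clock: 9.93
position: [0.604, -0.1994, 0.2344]
ee_rot: [-1.312, 1.139, 1.314]
force: [0.0, 0.1, 0.4]
width: 0.003
```

arm_command([
  [0,2,0,0,0,0,0],
  [0,0,0,0,0,0,0],
  [0,0,0,0,0,0,0],
])

```text
clock: 10.3
position: [0.6044, -0.1993, 0.2328]
ee_rot: [-1.313, 1.139, 1.313]
force: [0.3, 1.2, 1.0]
width: 0.01
```

arm_command([
  [0,2,0,0,0,0,0],
  [0,0,0,0,0,0,0],
  [0,0,0,0,0,0,0],
])

```text
clock: 10.68
position: [0.6047, -0.1994, 0.2311]
ee_rot: [-1.314, 1.138, 1.312]
force: [0.4, 0.4, 5.0]
width: 0.007
```

Force is rising at 22 mm depth, so it is at or near the stop. I'll give it one more small push, then retreat straight up and clear of the view.

arm_command([
  [0,1,0,0,0,0,0],
  [0,0,0,0,0,0,0],
  [0,0,0,0,0,0,0],
])

```text
clock: 11.05
position: [0.6048, -0.1994, 0.2303]
ee_rot: [-1.314, 1.138, 1.312]
force: [0.7, 0.9, 6.5]
width: 0.005
```

arm_command([
  [0,-10,0,0,0,0,0],
  [0,-40,0,0,0,0,0],
  [0,-40,0,0,0,0,0],
  [0,-40,40,0,0,0,0],
  [0,-20,40,0,0,0,0],
])

```text
clock: 11.68
position: [0.5243, -0.2108, 0.3818]
ee_rot: [-1.315, 1.138, 1.311]
force: [0.1, -1.4, 0.7]
width: 0.007
```

arm_command([
  [0,0,40,40,0,0,0],
  [0,0,40,40,0,0,0],
  [0,0,0,40,0,0,0],
  [0,0,0,40,0,0,0],
  [0,0,0,0,0,0,0],
])

```text
clock: 12.3
position: [0.4226, -0.061, 0.3799]
ee_rot: [-1.315, 1.136, 1.317]
force: [0.0, -0.6, 0.6]
width: 0.003
```

```bash
python3 - <<'E'
from h import *
np.set_printoptions(precision=4,suppress=True)
im=get_image('top'); save(im,'top1'); W=world(im)
yaw=.1414; Rm=np.array([[np.cos(yaw),-np.sin(yaw)],[np.sin(yaw),np.cos(yaw)]])
b=(W[...,:2]-[.5417,-.0318])@Rm
for n,y in zip('abcd',(.175,.075,-.075,-.175)):
    m=(abs(b[...,1]-y)<.03)&(abs(b[...,0])<.055)&(W[...,2]<.13)
    k=m&(abs(b[...,0])<.04)
    print(n,m.sum(),'tilt',np.arctan(np.polyfit(b[k][:,0],W[k][:,2],1)[0]) if k.sum()>20 else None)
for n in ['black_tape','paint_pot','glue_bottle','lacquer_can']:
    print(n,[(np.round(d['point'],4),round(d['p'],2)) for d in pinpoint('top',n)][:2])
s=arm.observe();print(s['clock'],s['position'],s['force'])
E
```

```text
a 815 tilt -0.007998350885109496
b 810 tilt 0.001849792361069538
c 804 tilt 0.0016115474867471572
d 758 tilt -0.6959554384786792
black_tape [(array([ 0.5064, -0.026 ,  0.0754]), 0.71)]
paint_pot [(array([ 0.5928, -0.0255,  0.0736]), 0.59)]
glue_bottle [(array([ 0.7751, -0.1557, -0.0039]), 0.61)]
lacquer_can [(array([ 0.7712,  0.1636, -0.0026]), 0.62), (array([ 0.5924, -0.0252,  0.072 ]), 0.34)]
12.55 [ 0.4234 -0.0645  0.3797] [-0.4224  1.2062 -0.26  ]
```

View pics/top1.png

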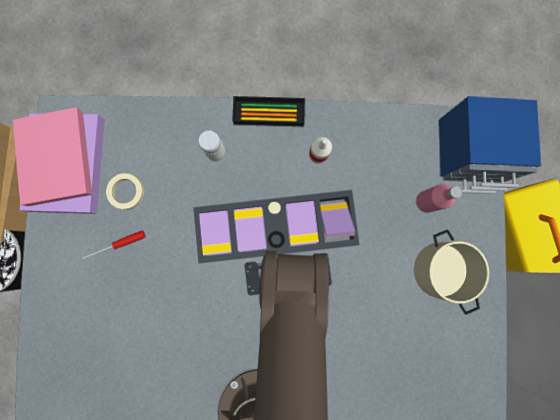

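The view shows panel d at (338,218) tilted open by about 0.70 rad, yellow end down. The other panels are level, the loose things have not moved and the arm is clear. I'll hand it in.

```bash
python3 -c "
from cell import arm
print(arm.sign_off())"
```

```text
the job is handed in; nothing more can be done
None
```

The free panel was d. It is now open at its stop, and I handed the job in at about 12.6 s of the 48 s allowed; sign-off reports no verdict.

- **Finding it:** I pressed the yellow ends lightly with closed fingertips. Panels a, b and c pushed back with 8.9, 7.9 and 7.4 N within about 2 mm, so they are packed. Panel d gave way at about 1 N.
- **Opening it:** I pushed d's yellow end down until the force rose to 6.5 N at the stop. That was well under the 40 N crush limit.
- **Last checks:** From the top camera's depth data, d is tilted about 0.70 rad with its yellow end down, and a to c are level within 0.01 rad. Tape, paint pot, glue bottle and lacquer can were re-measured within about 4 mm of their first positions, which is the detector's accuracy. The other things look unmoved in the picture, but I did not measure them. The fingers are well clear with no contact force, and no check failed or disagreed.

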